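Proof a tube mixer's belt tensioner at 12 N on its check stand

ROBOT

A 7-joint arm with a two-finger parallel gripper is mounted at the origin on the work surface. World frame = base frame: x ahead of the robot, y to its left, z up, the work surface at z = 0. Lengths are in m, angles in rad, forces in N, time in s.
With the tool pointing down it reaches from about 0.4 to 0.925 m from the base axis. Payload 5.6 kg.
Tool frame: the origin (TCP) lies on the centre line of the jaws, within the pads' length; the fingertips stand r.tips_ahead ahead of it and the grasp point (between the pads) lies 5 mm behind it (r.tips_ahead is the distance from the TCP to the fingertips, in m); z points along the fingers, y is the line along which they close (so a half turn about z gives the same grasp; the last joint's range is limited). The gripper opens to 85 mm and grips with 20 to 120 N. Pads are 22 mm wide; open, the fingers measure 114 mm over their backs; the gripper's body (76 mm by 85 mm) begins 54 mm behind the grasp point. The pads swing forward as they close: fully open they stand 13 mm farther back than shut.
Start: joints at [1.198, 0.468, -0.012, 1.603, 0.006, 1.071, -0.056], TCP at [0.21, -0.615, 0.245] pointing down, gripper open.
Joint ranges: [-2.53, 2.53], [-0.31, 2.02], [-1.57, 1.55], [0.28, 2.44], [-1.29, 4.43], [0.15, 1.84], [-2.92, 2.92]. Speed limits (rad/s): [2.57, 2.57, 3.14, 3.14, 3.14, 3.14, 3.14].

INTERFACE

Orientations are given as a unit quaternion [x, y, z, w].
In Python, from plant import r gives the robot as it stands.
- The arm moves only by the tool move_arm, never from a script. Its argument "commands" is a list of rows, each a list of 3 entries, a list of its own where there are three numbers: the opening, from 0 (shut) to 1 (fully open), then the shift along the tool's x, y, z in units of 30 mm (1.0 is 30 mm), then the turn, a rotation vector about the tool's x, y, z in degrees. A call has 1 to 8 rows; each row shifts and turns the commanded pose from where the row before left it, along the tool's axes as they then stand; what a row does not reach is not made up. A row lasts 1/8 s, in which the tool goes at most 62.5 mm and 10.7 degrees, less where a joint would pass 70% of its speed; a pose out of reach is approached as far as the arm can. A call is refused whole if a number of a shift passes 1 or a number of a turn 10.7, either way. A call with a gripper value outside its range is refused whole. The fingers move at their own pace and stop on an object; "squeeze" is the grip in N (left out, the last holds). Time passes only in rows, so rows that do not move let the fingers close. It gives the time, the measured TCP pose, the force, the opening and the grip force at its end, in the units of the state.
- r.observe(): the state, without advancing time (a new reading comes with each control period).
- r.get_image(name): name is "scene" or "top" or "wrist"; returns the picture (420x560x3 uint8, red, green, blue); there is no depth.
- r.camera_params(name): a dict with "fx", "fy", "cx", "cy" (pixels), "k1" (the pictures are not rectified: a ray, as slopes to the right and down, at radius r is drawn at 1 + k1 r^2 times it, then the intrinsics apply), "extrinsics" (4x4, takes a point from camera to world coordinates). Camera axes: x right, y down, z forward; pixel columns grow to the right and rows downward; lengths in m; the calibration is good to about 2 mm. A picture is of the moment at which its call begins: read the wrist's pose just before it. camera_params takes no time and is no camera call; for the wrist camera it gives the pose at the moment of the call.
- r.hand_in(): hands the job in; it is judged then, once.
The state is a dict: "clock": time; "joints": joint angles; "qd": joint speeds; "joint_efforts": joint torques, N m; "eef_pos": TCP position; "eef_rot": TCP orientation; "force": force on the tool from outside, world axes, zero at the start; "torque": the same for the moment, N m; "grip_width": finger opening in m; "finger_force": force on a finger pad.
Only numpy, scipy, OpenCV 4.12 (cv2) and the standard library are available. Lean on these libraries where they do the work, as an engineer would, in place of code of your own. Each camera call takes 0.05 s, during which the arm holds its last target. There are 200 camera calls.

TASK

Check the mixer's sprung belt tensioner on its stand: first slide the steel rider gently back along its channel until it touches the nose of the resting arm (reading zero). Then push the arm by its roller with 12 N (a newton or so either way, and never more than 16 N), so that the nose drives the rider along the scale, and keep that force steady for a second. Then ease the arm back to rest without letting it snap, leaving the rider where the arm put it to show the deflection, and disturb nothing else on the bench.

Things in the scene. Friction and masses are not known exactly. Their poses are not given: they have to be found in the camera images.
- gauge: Check stand: fixed dark grey plate 12 mm thick, lying flat. Origin on the bench; plate from -125 to 125 mm in its x, -75 to 160 mm in its y. Its axes are 'stand x, y' below. The arm's pivot post is at stand (-90, 0) mm, 60 mm high. The rider's channel runs along stand y at stand x = 85 mm (31 mm between 8 mm high rails, end wall at y = 149 mm).
- tensioner (a joint): Angle of the sprung steel arm about its upright pivot, rad: 0 at rest on its stop, grows towards stand +y, at most 0.5. At 0 it points 0.13 rad clockwise (from above) from stand +x. Flat bar 26 mm wide (12 mm beyond 140 mm from the pivot), 175 mm long, 22 to 30 mm above the bench. Preloaded spring: resists at once, then 0.3 to 0.6 N per mm at the roller; snaps back if let go.
- idler: Roller on the arm: upright black plastic cylinder 32 mm in diameter (bottom flange 36 mm, 3 mm thick), 35 mm high plus a 4 mm screw head; origin at the centre of its underside, 30 mm above the bench. Clamped 80 to 115 mm from the pivot (varies); does not turn. Push its stand -y side towards stand +y, 36 to 64 mm above the bench.
- nose (a point): Upright steel pin 16 mm in diameter under the arm's tip, 175 mm from the pivot, 14 to 30 mm above the bench, origin at the centre of its underside. Its stand +y side meets the rider's flat end.
- rider: Loose steel block, about 0.2 kg, in the channel: 26 (x) by 50 (y, along the channel) by 18 mm high; origin at the centre of its underside, 12 mm above the bench, axes as the stand's. A knob 16 mm in diameter stands 18 to 50 mm above the origin, its axis 8 mm towards +y: pinch it from above to slide the rider. Starts 75 to 105 mm up the scale, stays where left.
- rider_face (a point): Middle of the lower edge of the rider's flat end that faces the nose (25 mm towards -y from the rider's origin); its place along the scale is the reading.
- scale_zero (a point): Zero of the scale, on the channel's floor 12 mm above the bench, axes as the stand's: where the rider's face lies when it touches the nose of the resting arm. The white scale strip lies on the channel's +x side: a mark every 5 mm, longer every 10, longest at 0, 50, 100 mm; readings grow towards stand +y.
- dropper: Bystander: small white dropper bottle, 32 mm in diameter, 65 mm high, origin at its underside.
- cassette: Bystander: flat white test cassette 70 by 22 by 6 mm, origin at its underside.
- tubebox: Bystander: white card tube box 100 by 90 by 70 mm with nine round holes in the top, origin at its underside.
Things that resemble listed ones, but are neither listed nor needed, are in the scene too. Of the things like the rider, leave any that is black or brown; of the rest the smaller one is meant.

How it is judged:
By the outcome, as a careful person would: the job done as asked, in the order asked, and still so for the second after the job is handed in, with the robot touching nothing.
It also fails if it takes over 72 s, if anything falls off the work surface, if the arm or the gripper's body presses on something with over 40 N, if the wrist force passes 120 N, or if a joint passes its speed limit or range.

## Working session

There is one attempt and no reset: what is moved stays moved. The work goes in short steps, Python scripts to look and compute and a tool call to move; the robot and the scene stay as the last step left them, time stands still between calls to the robot, and variables do not carry over. Pictures are saved under pics/ and viewed, at most 10 in all, crops included, and the job is handed in when it is done.

Besides the shell and the picture viewer there is one more tool, called after "Call:" in YAML: its name, and indented under it one key for each argument. move_arm: Moves the arm, as the interface text tells. Its arguments: {"type":"object","properties":{"commands":{"type":"array"},"squeeze":{"type":"number"}},"required":["commands"]}

```bash
mkdir -p pics; ls
python3 - <<'E'
from plant import r
import cv2
s=r.observe(); print({k:s[k] for k in ('clock','eef_pos','eef_rot','force','grip_width')}, r.tips_ahead)
for n in ('scene','top'):
    im=r.get_image(n); cv2.imwrite(f'pics/{n}0.png',cv2.resize(im[:,:,::-1],(800,600),interpolation=cv2.INTER_CUBIC))
    cv2.imwrite(f'{n}0_raw.png',im[:,:,::-1])
    print(n,r.camera_params(n))
E
```

```text
pics
{'clock': 0.0, 'eef_pos': array([ 0.21026724, -0.61446583,  0.24432675]), 'eef_rot': array([ 9.86439688e-01,  1.64121710e-01, -2.07201543e-04, -8.73282825e-04]), 'force': array([-0.10026037, -0.01562222, -0.88524184]), 'grip_width': 0.0855218911139589} 0.014
scene {'fx': 503.85215572383197, 'fy': 503.85215572383197, 'cx': 280.81770350255647, 'cy': 209.044162068113, 'k1': -0.0031022103066808727, 'extrinsics': array([[-0.59711055,  0.50845179, -0.62043193,  1.37086348],
       [ 0.80215615,  0.37643353, -0.46351193,  0.61836387],
       [-0.00212209, -0.77445115, -0.63263016,  0.88871767],
       [ 0.        ,  0.        ,  0.        ,  1.        ]])}
top {'fx': 399.9124447837783, 'fy': 399.9124447837783, 'cx': 284.4880934745994, 'cy': 210.97300651733886, 'k1': -0.08569867071923017, 'extrinsics': array([[ 0.02485149, -0.98765152,  0.15468317,  0.43580239],
       [-0.9996573 , -0.02327791,  0.01197615,  0.00548804],
       [-0.00822756, -0.15492778, -0.98789154,  0.96348652],
       [ 0.        ,  0.        ,  0.        ,  1.        ]])}
```

View pics/top0.png

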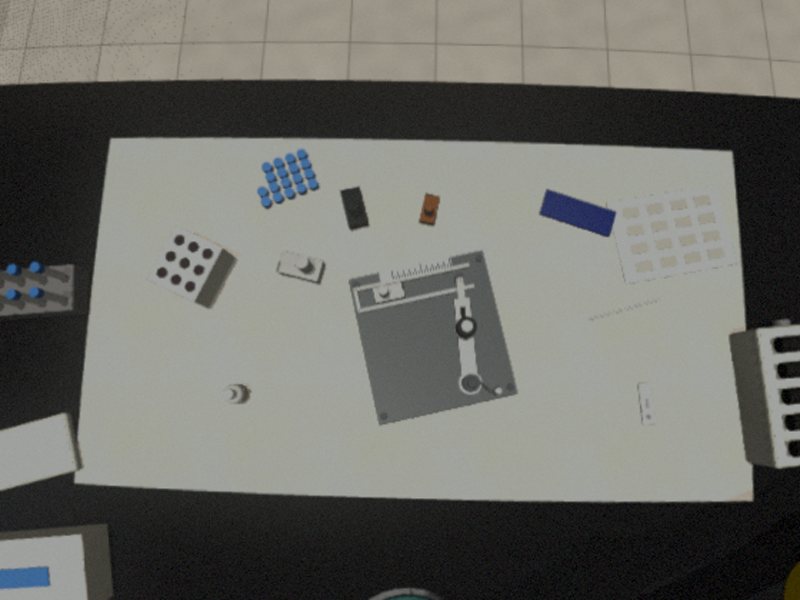

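View pics/scene0.png

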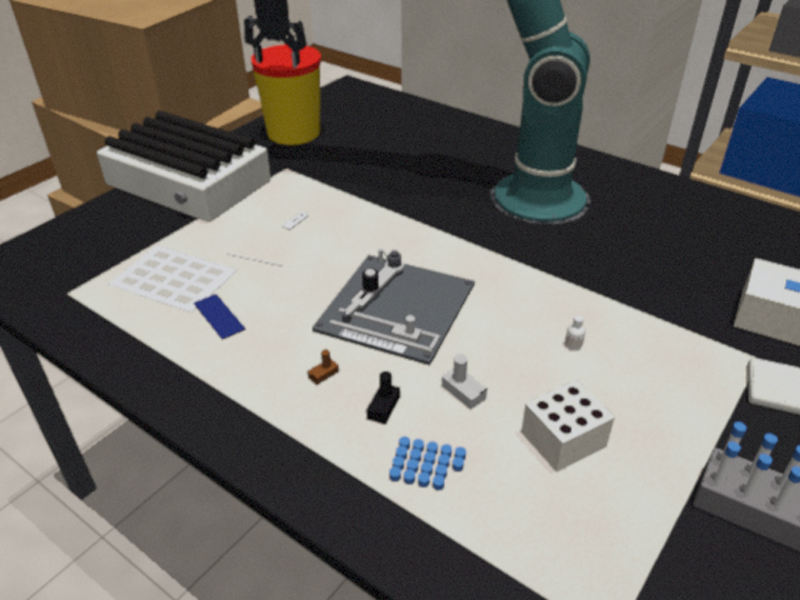

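Top view (800×600): the stand's corners are at (349,280), (482,252), (517,393) and (380,424), with the pivot at (470,383) and the roller at (466,326). Rider-like things:
- Small steel block in the channel at (387,291)
- Bigger light-grey block at (301,266)
- Black block at (354,208)
- Brown block at (429,208)

The small steel one in the channel fits the description. I'll check it in a close crop.

```bash
cat > h.py <<'E'
import numpy as np, cv2
from scipy.optimize import least_squares
from scipy.spatial.transform import Rotation as R
from plant import r
def project(P,c):
    E=np.linalg.inv(c['extrinsics']); p=np.atleast_2d(P)@E[:3,:3].T+E[:3,3]
    s=p[:,:2]/p[:,2:]; s=s*(1+c['k1']*(s**2).sum(1,keepdims=True))
    return s*[c['fx'],c['fy']]+[c['cx'],c['cy']]
def ray(px,c):
    d=(np.array(px,float)-[c['cx'],c['cy']])/[c['fx'],c['fy']]; s=d.copy()
    for _ in range(10): s=d/(1+c['k1']*(s**2).sum())
    return c['extrinsics'][:3,:3]@[*s,1],c['extrinsics'][:3,3]
def atz(px,c,z):
    d,o=ray(px,c); return o+d*(z-o[2])/d[2]
def s2w(S,p): # stand mm -> world m, p=(x,y,yaw)
    S=np.atleast_2d(np.array(S,float))/1000; c,s=np.cos(p[2]),np.sin(p[2])
    return np.c_[p[0]+c*S[:,0]-s*S[:,1],p[1]+s*S[:,0]+c*S[:,1],S[:,2]]
def w2s(W,p):
    W=np.atleast_2d(W); c,s=np.cos(p[2]),np.sin(p[2]); x,y=W[:,0]-p[0],W[:,1]-p[1]
    return np.c_[c*x+s*y,-s*x+c*y,W[:,2]]*1000
def fit(obs): # list of (cam, stand pts mm, pixels)
    f=lambda p:np.concatenate([(project(s2w(S,p),c)-px).ravel() for c,S,px in obs])
    return least_squares(f,[0.5,0,-0.2],loss='soft_l1')
E
python3 - <<'E'
from h import *
C=np.array([[125,160,12],[125,-75,12],[-125,-75,12],[-125,160,12]])
obs=[]
for n,px in (('top',[(349,280),(482,252),(517,393),(380,424)]),('scene',[(429,360),(315,326),(375,256),(475,284)])):
    g=cv2.imread(n+'0_raw.png',0); px=np.float32(px)*.7
    q=cv2.cornerSubPix(g,px.copy().reshape(-1,1,2),(3,3),(-1,-1),(3,50,.01)).reshape(-1,2)
    print(n,np.abs(q-px).max(1)); obs.append((r.camera_params(n),C,q))
for o in (obs[:1],obs[1:],obs):
    s=fit(o); print(s.x.round(4),s.fun.round(1))
p=s.x; np.save('p.npy',p); c=obs[0][0]
print('pivot',w2s(atz(np.array([470,383])*.7,c,.06),p),'roller',w2s(atz(np.array([466,326])*.7,c,.067),p),'knob',w2s(atz(np.array([384,292])*.7,c,.06),p))
for n,S in (('knob95',[85,130,62]),('roller',[0,-12,65]),('pivot',[-90,0,60])): print(n,s2w(S,p))
print(s2w([85,-12,12],p))
im=cv2.imread('scene0_raw.png'); cv2.imwrite('pics/crop.png',cv2.resize(im[170:290,210:350],(700,600),interpolation=cv2.INTER_CUBIC))
E
```

```text
top [0.72917175 1.3124084  0.22836304 0.647583  ]
scene [0.        2.7776337 0.        1.8461609]
[ 0.5385 -0.0675  0.2463] [-0.4 -0.4  0.  -0.5  0.7  0.5 -0.2  0.4]
[ 0.5391 -0.0631  0.2358] [ 0.6  2.2 -0.4 -1.4 -4.5 -1.   0.9  0.2]
[ 0.5382 -0.0664  0.2442] [-0.7 -0.5 -0.3 -0.4  0.1  0.7 -0.8  0.4  0.3  1.2 -0.8 -1.8 -5.6 -1.5
 -0.2 -0.8]
pivot [[-90.3550269    1.83026587  60.        ]] roller [[ -2.0809547  -12.05899367  67.        ]] knob [[ 80.73057591 102.75831103  60.        ]]
knob95 [[0.58923443 0.08026438 0.062     ]]
roller [[ 0.54109408 -0.07807546  0.065     ]]
pivot [[ 0.45086324 -0.08819455  0.06      ]]
[[ 0.62357157 -0.05752154  0.012     ]]
```

View pics/crop.png

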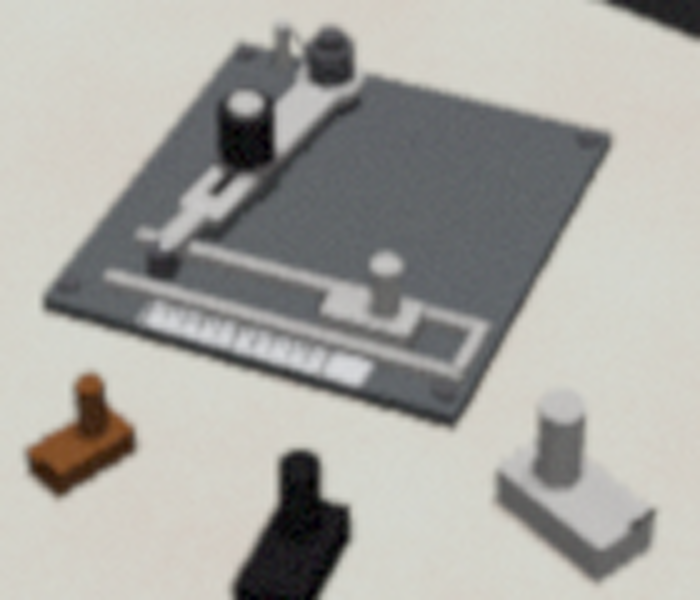

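The crop shows the steel rider in the channel, with its block at about (370,315) and knob at (385,275). The bigger light-grey block is off the stand at (575,490). The roller is at (246,130) and the nose at (162,260). The choice is confirmed, so I'll work out the first move.

```bash
cat >> h.py <<'E'
def go(S,p,cmd=None): # needed shift (units) in aligned tool axes (x=stand x,y=-stand y,z down) to bring TCP to stand point S mm
    s=r.observe(); t=w2s(s['eef_pos'],p)[0]; Rt=R.from_quat(s['eef_rot']).as_matrix()
    want=np.c_[[np.cos(p[2]),np.sin(p[2]),0],[np.sin(p[2]),-np.cos(p[2]),0],[0,0,-1]]
    d=(np.array(S)-t)*[1,-1,-1]/30
    print('t',round(s['clock'],2),'tcp stand',t.round(1),'turn',R.from_matrix(Rt.T@want).as_rotvec(degrees=True).round(2),'shift',d.round(3),'F',s['force'].round(2),'w',round(s['grip_width'],4))
E
python3 - <<'E'
from h import *
p=np.array([.5385,-.0675,.2463]); np.save('p.npy',p)
go([85,100,200],p)
c=r.camera_params('wrist'); s=r.observe(); Rt=R.from_quat(s['eef_rot']).as_matrix()
print('cam in tool',(Rt.T@(c['extrinsics'][:3,3]-s['eef_pos'])).round(3),'axes',(Rt.T@c['extrinsics'][:3,:3]).round(2).tolist(),c['fx'])
E
```

```text
t 0.1 tcp stand [-451.7 -450.5  244.4] turn [-0.09  0.01  4.78] shift [ 17.89  -18.35    1.481] F [ 0.4  -0.32  0.29] w 0.0854
cam in tool [ 0.07  -0.001 -0.129] axes [[-0.0, -0.96, -0.27], [1.0, -0.0, -0.0], [0.0, -0.27, 0.96]] 370.7007124919831
```

Call:
move_arm:
  commands:
    - [1,[0.0,0,0],[0,0,4.8]]
    - [1,[1,-0.95,0],[0,0,0]]
    - [1,[1,-0.95,0],[0,0,0]]
    - [1,[1,-0.95,0],[0,0,0]]
    - [1,[1,-0.95,0],[0,0,0]]
    - [1,[1,-0.95,0],[0,0,0]]
    - [1,[1,-0.95,0],[0,0,0]]
    - [1,[1,-0.95,0],[0,0,0]]

```text
clock: 1.1
eef_pos: [0.366, -0.369, 0.245]
eef_rot: [0.992, 0.123, -0.0, -0.0]
force: [0.5, -0.2, -0.0]
grip_width: 0.0855
finger_force: 0.0
```

Call:
move_arm:
  commands:
    - [1,[1,-1,0],[0,0,0]]
    - [1,[1,-1,0],[0,0,0]]
    - [1,[1,-1,0],[0,0,0]]
    - [1,[1,-1,0],[0,0,0]]
    - [1,[1,-1,0.2],[0,0,0]]
    - [1,[1,-1,0.3],[0,0,0]]
    - [1,[1,-1,0.5],[0,0,0]]
    - [1,[1,-1,0.5],[0,0,0]]

```text
clock: 2.1
eef_pos: [0.5403, -0.0781, 0.1997]
eef_rot: [0.992, 0.123, -0.0, 0.0]
force: [0.6, -0.7, 0.4]
grip_width: 0.0853
finger_force: 0.0
```

Call:
move_arm:
  commands:
    - [1,[0.9,-0.9,0],[0,0,0]]
    - [1,[0.7,-0.7,0],[0,0,0]]
    - [1,[0.4,-0.4,0],[0,0,0]]
    - [1,[0,0,0],[0,0,0]]
    - [1,[0,0,0],[0,0,0]]

```text
clock: 2.72
eef_pos: [0.5829, -0.0079, 0.2001]
eef_rot: [0.993, 0.122, -0.0, 0.0]
force: [0.7, -0.2, -0.9]
grip_width: 0.0856
finger_force: 0.0
```

Run:
```python
from h import *
p=np.load('p.npy'); go([85,103,90],p)
c=r.camera_params('wrist'); im=r.get_image('wrist')[:,:,::-1]; cv2.imwrite('w1.png',im); np.save('w1.npy',c)
v=im.copy()
for S in ([125,160,12],[125,-75,12],[-125,-75,12],[-125,160,12],[-90,0,60],[83.5,-22.7,30]):
    q=project(s2w(S,p),c)[0]; print(S,q.round(1)); cv2.circle(v,tuple(int(i) for i in q.round()),2,(0,0,255),1)
cv2.imwrite('pics/w1.png',cv2.resize(v,(800,600),interpolation=cv2.INTER_CUBIC))
```

```text
t 2.73 tcp stand [ 57.6  47.  200.1] turn [ 0.04  0.06 -0.12] shift [ 0.913 -1.867  3.669] F [ 0.66 -0.21 -0.89] w 0.0856
[125, 160, 12] [143.3 100.6]
[125, -75, 12] [429.2  99.3]
[-125, -75, 12] [402.7 356.9]
[-125, 160, 12] [169.6 357.8]
[-90, 0, 60] [336.6 360.4]
[83.5, -22.7, 30] [367.4 153.3]
```

View pics/w1.png

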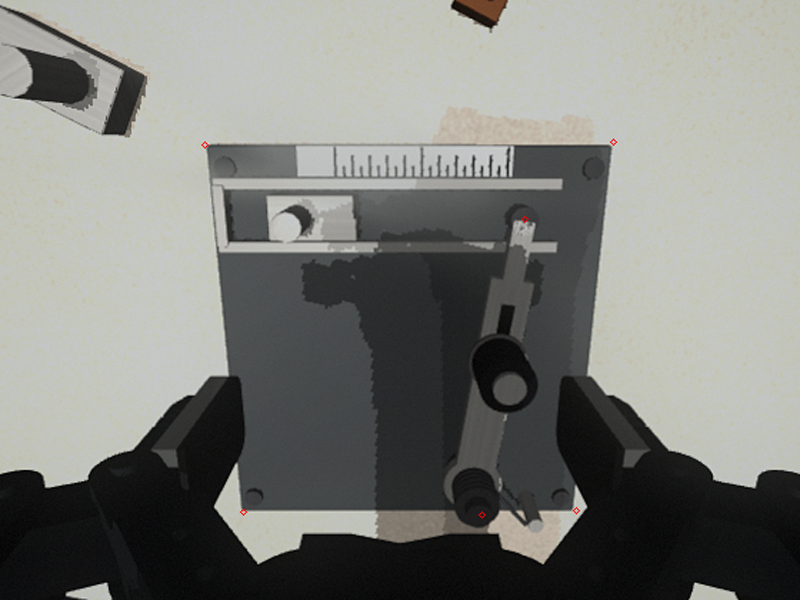

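The wrist view shows the rider with its face edge at about x=356 px, rows 196–240, and the knob top at (287,226). The scale's longest marks are at 511, 421 and 335 px. The roller's screw head is at (509,388) and the nose at (525,218). I'll refit the stand and locate these points.

Run:
```python
from h import *
c=np.load('w1.npy',allow_pickle=True).item(); g=cv2.imread('w1.png',0)
C=np.array([[125,160,12],[125,-75,12]]); px=np.float32([(208,146),(611,145)])*.7
q=cv2.cornerSubPix(g,px.copy().reshape(-1,1,2),(4,4),(-1,-1),(3,50,.01)).reshape(-1,2); print(q/.7)
# also scale marks: 0,50,100 at z 12 y = -14.7+...
M=[[115,-14.7,12.5],[115,35.3,12.5],[115,85.3,12.5]]; mp=np.array([(512,160),(422,160),(335,160)])*.7
f=lambda p:np.r_[(project(s2w(C,p),c)-q).ravel(),(project(s2w(M,p),c)-mp)[:,0]]
s=least_squares(f,np.load('p.npy')); p=s.x; print(p.round(4),s.fun.round(2)); np.save('p.npy',p)
at=lambda u,v,z:w2s(atz(np.array([u,v])*.7,c,z/1000),p)[0].round(1)
print('face top',at(356,218,30),'back',at(267,218,30),'knobtop',at(287,226,62),'roller top',at(509,388,69),'nose',at(525,218,30),'pivot',at(475,505,60))
go([85,0,0],p)
```

```text
[[206.34535 145.09514]
 [610.7729  145.13417]]
[ 0.537  -0.0679  0.2419] [-0.31  0.05  2.09  0.04 -2.65  0.1   0.75]
face top [85.7 73.  30. ] back [ 85.6 123.2  30. ] knobtop [ 86.2 105.4  62. ] roller top [ -0.4 -10.5  69. ] nose [ 85.6 -22.4  30. ] pivot [-81.5   3.4  60. ]
t 2.77 tcp stand [ 58.9  47.1 200.2] turn [0.05 0.05 0.11] shift [0.869 1.568 6.672] F [-0.48  0.16 -0.  ] w 0.0853
```

Call:
move_arm:
  commands:
    - [0.6,[0.45,-1,0.4],[0,0,0]]
    - [0.6,[0.44,-0.96,0.8],[0,0,0]]
    - [0.6,[0,0,1],[0,0,0]]
    - [0.6,[0,0,1],[0,0,0]]
    - [0.6,[0,0,0.8],[0,0,0]]
    - [0.6,[0,0,0],[0,0,0]]
    - [0.6,[0,0,0],[0,0,0]]
  squeeze: 20

```text
clock: 3.65
eef_pos: [0.5957, 0.0565, 0.0812]
eef_rot: [0.993, 0.122, 0.001, 0.0]
force: [0.8, 1.0, 0.2]
grip_width: 0.0513
finger_force: 0.0
```

Run:
```python
from h import *
p=np.load('p.npy'); c=r.camera_params('wrist'); im=r.get_image('wrist')[:,:,::-1]; np.save('w2.npy',c); go([85,106,50],p)
print('knobtop px',project(s2w([[85,106,62],[85,73,30],[85,-14.7,12]],p),c)/.7)
cv2.imwrite('pics/w2.png',cv2.resize(im,(800,600),interpolation=cv2.INTER_CUBIC))
```

```text
t 3.7 tcp stand [ 87.  106.9  81.6] turn [ 0.03 -0.12  0.19] shift [-0.068  0.03   1.053] F [-0.22  0.13 -0.07] w 0.0515
knobtop px [[405.78977896 382.87646423]
 [495.53463574 344.03310247]
 [709.26643641 327.37436325]]
```

View pics/w2.png

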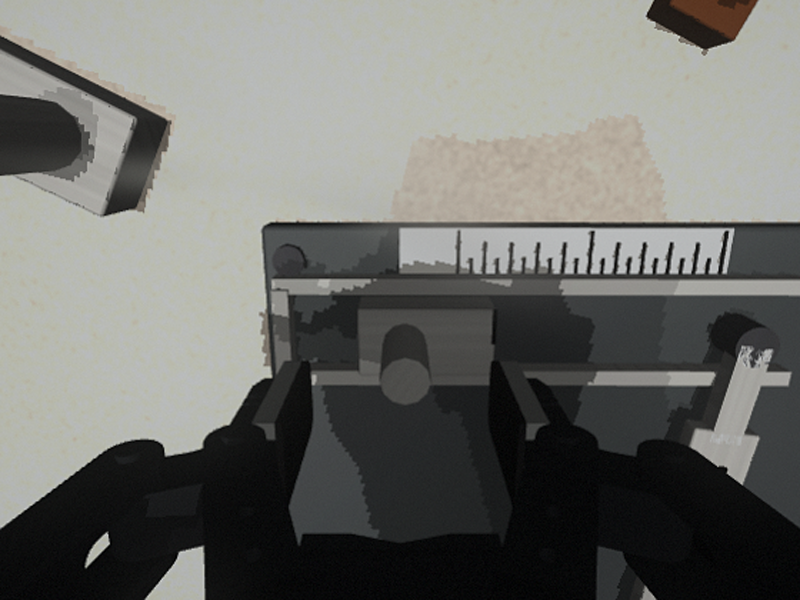

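The knob top is at (405,381) against a predicted (406,383), and it sits centred between the jaws. The face is at column 494. Next I descend and pinch.

Call:
move_arm:
  commands:
    - [0.5,[-0.05,0.03,0.5],[0,0,0]]
    - [0.5,[0,0,0.5],[0,0,0]]
    - [0.4,[0,0,0],[0,0,0]]
    - [0.3,[0,0,0],[0,0,0]]
    - [0.2,[0,0,0],[0,0,0]]
    - [0.1,[0,0,0],[0,0,0]]
    - [0.1,[0,0,0],[0,0,0]]
    - [0.1,[0,0,0],[0,0,0]]
  squeeze: 20

```text
clock: 4.7
eef_pos: [0.5942, 0.0558, 0.0506]
eef_rot: [0.992, 0.123, 0.0, 0.0]
force: [-0.1, -1.2, 2.6]
grip_width: 0.0155
finger_force: 20.6
```

Run:
```python
from h import *
p=np.load('p.npy'); go([85,18.3,50],p); print(r.observe()['finger_force'])
```

```text
t 4.7 tcp stand [ 85.2 106.4  50.6] turn [ 0.02 -0.04  0.22] shift [-0.005  2.936  0.02 ] F [-0.08 -1.19  2.57] w 0.0155
20.62468260526657
```

Call:
move_arm:
  commands:
    - [0.1,[0,0.08,0],[0,0,0]]
    - [0.1,[0,0.16,0],[0,0,0]]
    - [0.1,[0,0.22,0],[0,0,0]]
    - [0.1,[0,0.22,0],[0,0,0]]
    - [0.1,[0,0.22,0],[0,0,0]]
    - [0.1,[0,0.22,0],[0,0,0]]
    - [0.1,[0,0.22,0],[0,0,0]]
    - [0.1,[0,0.22,0],[0,0,0]]

```text
clock: 5.7
eef_pos: [0.6055, 0.0105, 0.0506]
eef_rot: [0.992, 0.123, 0.0, -0.0]
force: [-0.7, 3.6, 4.9]
grip_width: 0.015
finger_force: 21.0
```

Call:
move_arm:
  commands:
    - [0.1,[0,0.2,0],[0,0,0]]
    - [0.1,[0,0.2,0],[0,0,0]]
    - [0.1,[0,0.18,0],[0,0,0]]
    - [0.1,[0,0.15,0],[0,0,0]]
    - [0.1,[0,0.12,0],[0,0,0]]
    - [0.1,[0,0.08,0],[0,0,0]]
    - [0.1,[0,0.04,0],[0,0,0]]
    - [0.1,[0,0,0],[0,0,0]]

```text
clock: 6.7
eef_pos: [0.6126, -0.0178, 0.0506]
eef_rot: [0.992, 0.122, 0.0, -0.0]
force: [-1.1, 4.7, 6.3]
grip_width: 0.0151
finger_force: 21.0
```

Run:
```python
from h import *
p=np.load('p.npy'); c=r.camera_params('wrist'); im=r.get_image('wrist')[:,:,::-1]; go([85,18.3,50],p); s=r.observe(); print(s['finger_force'])
print('F stand y',s['force'][:2]@[-np.sin(p[2]),np.cos(p[2])])
cv2.imwrite('w3.png',im); cv2.imwrite('pics/w3.png',cv2.resize(im,(800,600),interpolation=cv2.INTER_CUBIC))
print(project(s2w([[85,-14.7,12],[85,-14.7,30],[125,-75,12],[125,160,12]],p),c)/.7)
```

```text
t 6.75 tcp stand [85.3 30.5 50.6] turn [-0.01 -0.03  0.21] shift [-0.01   0.406  0.019] F [-0.56  2.91  6.02] w 0.0152
21.015698611736298
F stand y 2.9609405146038528
[[535.97207255 354.0492084 ]
 [550.41342459 376.95708834]
 [734.45732199 237.95186638]
 [ -3.13174151 236.77215852]]
```

View pics/w3.png

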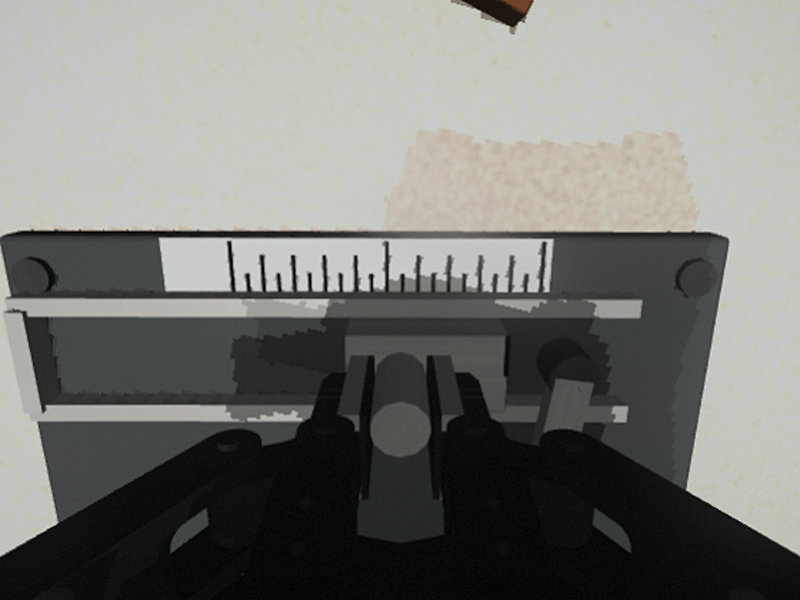

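The rider's face is at column 505 and should read about 550 at zero, so roughly 12–13 mm remain. I'll relieve the slight downward press and creep.

Call:
move_arm:
  commands:
    - [0.1,[0,0.05,-0.02],[0,0,0]]
    - [0.1,[0,0.06,0],[0,0,0]]
    - [0.1,[0,0.06,0],[0,0,0]]
    - [0.1,[0,0.05,0],[0,0,0]]
    - [0.1,[0,0.04,0],[0,0,0]]
    - [0.1,[0,0.03,0],[0,0,0]]
    - [0.1,[0,0.02,0],[0,0,0]]
    - [0.1,[0,0,0],[0,0,0]]

```text
clock: 7.75
eef_pos: [0.6145, -0.0271, 0.0506]
eef_rot: [0.992, 0.123, -0.0, 0.0]
force: [0.6, 0.7, -1.4]
grip_width: 0.0152
finger_force: 20.5
```

Run:
```python
from h import *
p=np.load('p.npy'); go([85,18.3,50],p); s=r.observe()
print('F stand y',s['force'][:2]@[-np.sin(p[2]),np.cos(p[2])])
```

```text
t 7.75 tcp stand [84.9 21.  50.6] turn [0.02 0.03 0.21] shift [0.003 0.09  0.021] F [ 0.6   0.71 -1.38] w 0.0152
F stand y 0.5428418292664102
```

Call:
move_arm:
  commands:
    - [0.1,[0,0.02,0],[0,0,0]]
    - [0.1,[0,0.015,0],[0,0,0]]
    - [0.1,[0,0.015,0],[0,0,0]]

```text
clock: 8.12
eef_pos: [0.6149, -0.0284, 0.0507]
eef_rot: [0.992, 0.123, -0.0, 0.0]
force: [0.0, 0.7, -0.7]
grip_width: 0.0151
finger_force: 20.3
```

Call:
move_arm:
  commands:
    - [0.1,[0,0.015,0],[0,0,0]]
    - [0.1,[0,0.015,0],[0,0,0]]

```text
clock: 8.38
eef_pos: [0.6152, -0.0291, 0.0509]
eef_rot: [0.992, 0.123, -0.0, 0.0]
force: [-0.4, -0.1, -1.7]
grip_width: 0.0147
finger_force: 20.3
```

Run:
```python
from h import *
p=np.load('p.npy'); c=r.camera_params('wrist'); im=r.get_image('wrist')[:,:,::-1];go([85,18.3,50],p); s=r.observe()
print('F stand y',s['force'][:2]@[-np.sin(p[2]),np.cos(p[2])])
cv2.imwrite('pics/w4.png',cv2.resize(im[190:320,250:450],(800,520),interpolation=cv2.INTER_CUBIC))
```

```text
t 8.43 tcp stand [85.1 18.8 50.8] turn [0.01 0.   0.22] shift [-0.005  0.018  0.028] F [ 0.82  1.06 -1.76] w 0.0151
F stand y 0.8294980972235958
```

View pics/w4.png

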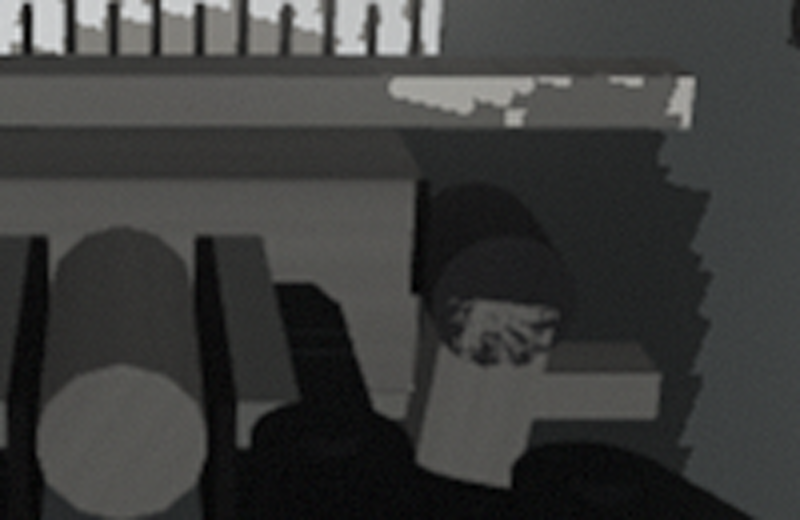

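The face edge is at column 416 and the nose's near edge at about 434, with a dark gap of roughly 1.5–2 mm between them. I'll keep creeping and watch the force.

Call:
move_arm:
  commands:
    - [0.1,[0,0.015,0],[0,0,0]]
    - [0.1,[0,0.015,0],[0,0,0]]

```text
clock: 8.68
eef_pos: [0.6154, -0.0299, 0.0509]
eef_rot: [0.992, 0.123, -0.0, 0.0]
force: [-0.6, 0.5, -1.9]
grip_width: 0.0151
finger_force: 20.3
```

Call:
move_arm:
  commands:
    - [0.1,[0,0.01,0],[0,0,0]]
    - [0.1,[0,0.01,0],[0,0,0]]

```text
clock: 8.93
eef_pos: [0.6155, -0.0303, 0.0509]
eef_rot: [0.992, 0.123, -0.0, -0.0]
force: [-1.9, 1.5, -2.1]
grip_width: 0.0149
finger_force: 20.4
```

Run:
```python
from h import *
p=np.load('p.npy'); go([85,18.3,50],p); s=r.observe()
print('F stand y',s['force'][:2]@[-np.sin(p[2]),np.cos(p[2])])
```

```text
t 8.93 tcp stand [85.2 17.7 50.9] turn [-0.01 -0.    0.23] shift [-0.007 -0.021  0.03 ] F [-1.9   1.52 -2.07] w 0.0149
F stand y 1.9351398434082432
```

Call:
move_arm:
  commands:
    - [0.1,[0,0.01,0],[0,0,0]]
    - [0.1,[0,0,0],[0,0,0]]

```text
clock: 9.18
eef_pos: [0.6155, -0.0304, 0.0509]
eef_rot: [0.992, 0.123, -0.0, -0.0]
force: [-0.3, 2.3, -1.6]
grip_width: 0.0149
finger_force: 20.4
```

Call:
move_arm:
  commands:
    - [0.1,[0,0.01,0],[0,0,0]]
    - [0.1,[0,0,0],[0,0,0]]

```text
clock: 9.43
eef_pos: [0.6155, -0.0306, 0.0508]
eef_rot: [0.992, 0.123, -0.0, -0.0]
force: [-2.0, 2.6, -1.3]
grip_width: 0.0153
finger_force: 20.4
```

Run:
```python
from h import *
p=np.load('p.npy'); im=r.get_image('wrist')[:,:,::-1]; go([85,18.3,50],p); s=r.observe()
print('F stand y',s['force'][:2]@[-np.sin(p[2]),np.cos(p[2])])
cv2.imwrite('pics/w5.png',cv2.convertScaleAbs(cv2.resize(im[220:290,320:410],(774,600),interpolation=cv2.INTER_CUBIC),alpha=2.))
```

```text
t 9.47 tcp stand [85.2 17.4 50.8] turn [-0.03  0.01  0.25] shift [-0.006 -0.029  0.028] F [-1.28  2.47 -1.19] w 0.0151
F stand y 2.700615673474902
```

View pics/w5.png

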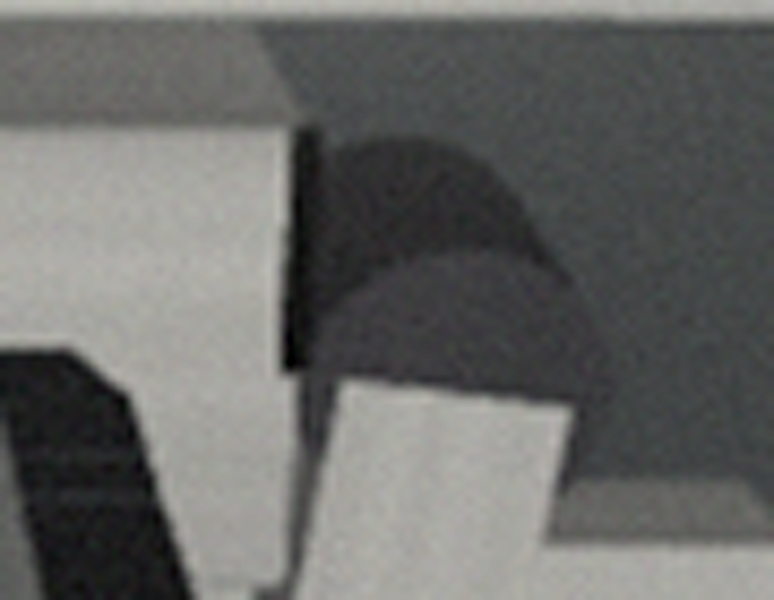

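The nose is now flush against the rider's black end edge (about column 315), the force is rising and the advance is stalling, so they are touching. I'll release and lift.

Call:
move_arm:
  commands:
    - [0.25,[0,0,0],[0,0,0]]
    - [0.4,[0,0,0],[0,0,0]]
    - [0.4,[0,0,0],[0,0,0]]
    - [0.4,[0,0,-0.3],[0,0,0]]
    - [0.4,[0,0,-0.8],[0,0,0]]
    - [0.4,[0,0,-1],[0,0,0]]
    - [0.4,[0,0,-1],[0,0,0]]
    - [0.4,[0,0,0],[0,0,0]]

```text
clock: 10.48
eef_pos: [0.6177, -0.031, 0.1473]
eef_rot: [0.992, 0.123, 0.003, 0.001]
force: [-0.3, -0.2, 0.1]
grip_width: 0.034
finger_force: 0.0
```

Run:
```python
from h import *
p=np.load('p.npy'); im=r.get_image('wrist')[:,:,::-1]; c=r.camera_params('wrist'); go([-2,-65,120],p)
cv2.imwrite('w6.png',im); np.save('w6.npy',c)
cv2.imwrite('pics/w6.png',cv2.convertScaleAbs(cv2.resize(im,(800,600),interpolation=cv2.INTER_CUBIC),alpha=1.5))
print(project(s2w([[-2,-12,69],[85,-14.7,30],[85,18,62]],p),c)/.7)
```

```text
t 10.53 tcp stand [ 85.9  16.6 145.5] turn [ 0.06 -0.15  0.22] shift [-2.929  2.72   0.849] F [ 0.28 -0.44 -0.9 ] w 0.0344
[[464.81954247 501.06747965]
 [467.11065184 293.03439916]
 [398.95645673 313.99849146]]
```

View pics/w6.png

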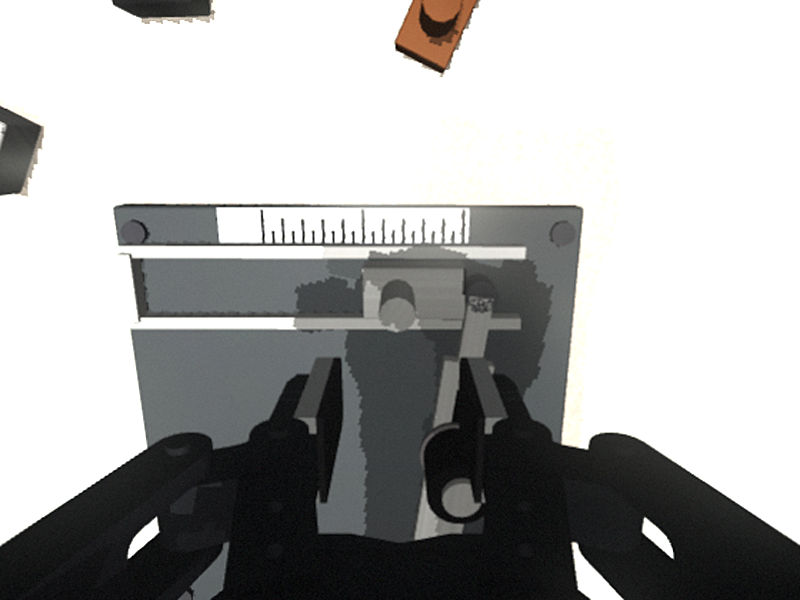

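After release the rider sits at zero: its face edge is at about 464 px, against the nose at about 466, and the knob is at (398,313). The roller top at (460,497) puts it at about stand (0,−11). Next I move to the roller's −y side and turn a quarter turn, so the stiff side of the shut fingers does the pushing.

Call:
move_arm:
  commands:
    - [0,[-0.96,0.9,0],[0,0,0]]
    - [0,[-0.96,0.9,0],[0,0,0]]
    - [0,[-0.96,0.9,0],[0,0,0]]
    - [0,[0,0,0],[0,0,-10]]
    - [0,[0,0,0],[0,0,-10]]
    - [0,[0,0,0],[0,0,-10]]
    - [0,[0,0,0],[0,0,-10]]
    - [0,[0,0,0],[0,0,-10]]
  squeeze: 40

```text
clock: 11.52
eef_pos: [0.5508, -0.1306, 0.1428]
eef_rot: [0.846, 0.533, -0.001, -0.001]
force: [0.2, -0.6, 0.5]
grip_width: 0.0003
finger_force: 0.0
```

Call:
move_arm:
  commands:
    - [0,[0,0,0],[0,0,-10]]
    - [0,[0,0,0],[0,0,-10]]
    - [0,[0,0,0],[0,0,-10]]
    - [0,[0,0,0],[0,0,-10]]
    - [0,[0,0,0],[0,0,0]]
    - [0,[0,0,0],[0,0,0]]

```text
clock: 12.28
eef_pos: [0.5512, -0.1307, 0.1433]
eef_rot: [0.616, 0.788, -0.0, -0.0]
force: [0.6, 0.3, 0.5]
grip_width: -0.0
finger_force: 0.0
```

```bash
cat >> h.py <<'E'
def st(p): # pushing state: stand coords, turn error for tool x=stand y, tool y=stand x
    s=r.observe(); t=w2s(s['eef_pos'],p)[0]; Rt=R.from_quat(s['eef_rot']).as_matrix(); c,n=np.cos(p[2]),np.sin(p[2])
    want=np.c_[[-n,c,0],[c,n,0],[0,0,-1]]
    print('t',round(s['clock'],2),'tcp',t.round(2),'turn',R.from_matrix(Rt.T@want).as_rotvec(degrees=True).round(2),'F stand x,y,z',(s['force'][:2]@[c,n]).round(2),(s['force'][:2]@[-n,c]).round(2),s['force'][2].round(2),'w',s['grip_width'].round(4))
    return t
E
python3 - <<'E'
from h import *
p=np.load('p.npy'); st(p); print(r.observe()['joints'].round(2))
im=r.get_image('wrist')[:,:,::-1]; c=r.camera_params('wrist'); cv2.imwrite('w7.png',im)
v=cv2.convertScaleAbs(im,alpha=1.5)
for S in ([-.5,-11.5,69],[85,-39.7+25,30],[85,18,62],[-90,0,60]): cv2.circle(v,tuple(int(i) for i in project(s2w(S,p),c)[0].round()),2,(0,0,255),1)
cv2.imwrite('pics/w7.png',cv2.resize(v,(800,600),interpolation=cv2.INTER_CUBIC))
E
```

```text
Traceback (most recent call last):
  File "h.py", line 32, in st
    print('t',round(s['clock'],2),'tcp',t.round(2),'turn',R.from_matrix(Rt.T@want).as_rotvec(degrees=True).round(2),'F stand x,y,z',(s['force'][:2]@[c,n]).round(2),(s['force'][:2]@[-n,c]).round(2),s['force'][2].round(2),'w',s['grip_width'].round(4))
                                                                                                                                                                                                                                ^^^^^^^^^^^^^^^^^^^^^
AttributeError: 'float' object has no attribute 'round'
```

```bash
sed -i "s/s\['grip_width'\].round(4)/round(float(s['grip_width']),4)/" h.py
python3 - <<'E'
from h import *
p=np.load('p.npy'); st(p); print(r.observe()['joints'].round(2))
c=np.load('w6.npy',allow_pickle=True).item()
print('roller from w6',w2s(atz(np.array([460,497])*.7,c,.069),p))
E
```

```text
t 12.28 tcp [ -1.28 -64.4  143.33] turn [-0.05 -0.03  0.06] F stand x,y,z 0.7 0.12 0.5 w -0.0
[ 0.68  0.56 -0.66  1.86  0.44  0.87  0.05]
roller from w6 [[ 0.1494752  -9.74376363 69.        ]]
```

Call:
move_arm:
  commands:
    - [0,[0,0,0.6],[0,0,0]]
    - [0,[0,0,0.9],[0,0,0]]
    - [0,[0,0,0.9],[0,0,0]]
    - [0,[0,0,0.45],[0,0,0]]
    - [0,[0.2,0.02,0.1],[0,0,0]]
    - [0,[0.3,0,0],[0,0,0]]
    - [0,[0,0,0],[0,0,0]]
    - [0,[0,0,0],[0,0,0]]

```text
clock: 13.28
eef_pos: [0.549, -0.116, 0.0561]
eef_rot: [0.615, 0.789, 0.0, 0.001]
force: [0.4, 0.3, -0.5]
grip_width: -0.0
finger_force: 0.0
```

Run:
```python
from h import *
p=np.load('p.npy'); st(p)
```

```text
t 13.28 tcp [  0.09 -49.63  56.13] turn [0.06 0.05 0.24] F stand x,y,z 0.45 0.17 -0.5 w -0.0
```

Call:
move_arm:
  commands:
    - [0,[0.06,0,0],[0,0,0]]
    - [0,[0.06,0,0],[0,0,0]]
    - [0,[0.05,0,0],[0,0,0]]
    - [0,[0.03,0,0],[0,0,0]]
    - [0,[0.02,0,0],[0,0,0]]
    - [0,[0.02,0,0],[0,0,0]]
    - [0,[0,0,0],[0,0,0]]

```text
clock: 14.15
eef_pos: [0.5468, -0.1089, 0.0554]
eef_rot: [0.615, 0.789, -0.0, -0.0]
force: [-0.2, -0.2, 0.5]
grip_width: -0.0003
finger_force: 0.0
```

Call:
move_arm:
  commands:
    - [0,[0.02,0,0],[0,0,0]]
    - [0,[0.02,0,0],[0,0,0]]
    - [0,[0.02,0,0],[0,0,0]]
    - [0,[0,0,0],[0,0,0]]

```text
clock: 14.65
eef_pos: [0.5463, -0.1072, 0.0554]
eef_rot: [0.615, 0.789, -0.0, -0.0]
force: [-0.1, -0.5, -0.1]
grip_width: -0.0001
finger_force: 0.0
```

Call:
move_arm:
  commands:
    - [0,[0.02,0,0],[0,0,0]]
    - [0,[0.02,0,0],[0,0,0]]
    - [0,[0,0,0],[0,0,0]]

```text
clock: 15.02
eef_pos: [0.546, -0.106, 0.0554]
eef_rot: [0.615, 0.789, -0.0, -0.0]
force: [0.7, -0.4, -0.5]
grip_width: -0.0001
finger_force: 0.0
```

Call:
move_arm:
  commands:
    - [0,[0.02,0,0],[0,0,0]]
    - [0,[0.02,0,0],[0,0,0]]
    - [0,[0,0,0],[0,0,0]]

```text
clock: 15.4
eef_pos: [0.546, -0.1058, 0.0554]
eef_rot: [0.615, 0.788, -0.0, 0.0]
force: [0.9, -3.5, -0.5]
grip_width: 0.0002
finger_force: 1.8
```

Call:
move_arm:
  commands:
    - [0,[0.02,0,0],[0,0,0]]
    - [0,[0.02,0,0],[0,0,0]]
    - [0,[0,0,0],[0,0,0]]

```text
clock: 15.78
eef_pos: [0.546, -0.1053, 0.0555]
eef_rot: [0.615, 0.788, -0.0, 0.001]
force: [1.3, -5.3, -1.7]
grip_width: -0.0002
finger_force: 3.0
```

Run:
```python
from h import *
p=np.load('p.npy'); st(p)
```

```text
t 15.78 tcp [ -0.31 -38.49  55.48] turn [0.02 0.11 0.17] F stand x,y,z -0.05 -5.44 -1.72 w -0.0002
```

Call:
move_arm:
  commands:
    - [0,[0.02,0,0],[0,0,0]]
    - [0,[0.02,0,0],[0,0,0]]
    - [0,[0.01,0,0],[0,0,0]]
    - [0,[0,0,0],[0,0,0]]

```text
clock: 16.27
eef_pos: [0.5459, -0.1041, 0.0555]
eef_rot: [0.616, 0.788, -0.0, 0.001]
force: [3.9, -6.8, -1.6]
grip_width: 0.0001
finger_force: 3.4
```

Call:
move_arm:
  commands:
    - [0,[0.02,0,0],[0,0,0]]
    - [0,[0.02,0,0],[0,0,0]]
    - [0,[0.02,0,0],[0,0,0]]
    - [0,[0,0,0],[0,0,0]]

```text
clock: 16.77
eef_pos: [0.5459, -0.1026, 0.0555]
eef_rot: [0.616, 0.788, -0.0, 0.002]
force: [4.5, -6.9, -3.0]
grip_width: 0.0001
finger_force: 3.8
```

Run:
```python
from h import *
p=np.load('p.npy'); st(p)
```

```text
t 16.77 tcp [  0.31 -35.88  55.55] turn [0.11 0.15 0.15] F stand x,y,z 2.74 -7.77 -3.0 w 0.0001
```

Call:
move_arm:
  commands:
    - [0,[0.02,0.02,0.005],[0,0,0]]
    - [0,[0.02,0.01,0.005],[0,0,0]]
    - [0,[0.02,0,0],[0,0,0]]
    - [0,[0.02,0.002,0],[0,0,0]]
    - [0,[0,0,0],[0,0,0]]

```text
clock: 17.4
eef_pos: [0.546, -0.1009, 0.0555]
eef_rot: [0.616, 0.788, -0.001, 0.002]
force: [4.5, -8.3, 0.8]
grip_width: 0.0001
finger_force: 4.4
```

Run:
```python
from h import *
p=np.load('p.npy'); st(p)
```

```text
t 17.4 tcp [  0.82 -34.18  55.48] turn [0.06 0.21 0.12] F stand x,y,z 2.36 -9.13 0.82 w 0.0001
```

Call:
move_arm:
  commands:
    - [0,[0.02,0.015,0],[0,0,0]]
    - [0,[0.015,0.015,0],[0,0,0]]
    - [0,[0.015,0.01,0],[0,0,0]]
    - [0,[0.01,0,0],[0,0,0]]
    - [0,[0,0,0],[0,0,0]]

```text
clock: 18.02
eef_pos: [0.5461, -0.0995, 0.0554]
eef_rot: [0.616, 0.788, -0.002, 0.002]
force: [1.5, -10.1, 1.7]
grip_width: -0.0001
finger_force: 4.8
```

Run:
```python
from h import *
p=np.load('p.npy'); st(p)
```

```text
t 18.02 tcp [  1.21 -32.88  55.42] turn [-0.04  0.25  0.1 ] F stand x,y,z -0.99 -10.13 1.72 w -0.0001
```

Call:
move_arm:
  commands:
    - [0,[0.02,0,-0.005],[0,0,0]]
    - [0,[0.02,0,0],[0,0,0]]
    - [0,[0.02,0,0],[0,0,0]]
    - [0,[0.015,0,0],[0,0,0]]
    - [0,[0,0,0],[0,0,0]]

```text
clock: 18.65
eef_pos: [0.546, -0.0974, 0.0555]
eef_rot: [0.616, 0.788, -0.001, 0.002]
force: [2.8, -8.9, -0.6]
grip_width: -0.0002
finger_force: 5.1
```

Run:
```python
from h import *
p=np.load('p.npy')
for _ in range(5): st(p); r.get_image('wrist')
```

```text
t 18.65 tcp [  1.66 -30.84  55.52] turn [0.02 0.26 0.1 ] F stand x,y,z 0.55 -9.34 -0.59 w -0.0002
t 18.7 tcp [  1.64 -30.85  55.51] turn [0.02 0.25 0.09] F stand x,y,z 1.16 -10.41 -0.68 w -0.0004
t 18.75 tcp [  1.65 -30.83  55.51] turn [0.02 0.25 0.1 ] F stand x,y,z 0.17 -9.36 -1.39 w -0.0
t 18.8 tcp [  1.64 -30.81  55.49] turn [0.02 0.25 0.1 ] F stand x,y,z -0.76 -10.77 -1.1 w -0.0001
t 18.85 tcp [  1.65 -30.83  55.51] turn [0.02 0.25 0.09] F stand x,y,z 0.28 -10.6 -0.63 w -0.0002
```

Call:
move_arm:
  commands:
    - [0,[0.02,0.003,0],[0,0,0]]
    - [0,[0.02,0.003,0],[0,0,0]]
    - [0,[0.02,0.003,0],[0,0,0]]
    - [0,[0.02,0.003,0],[0,0,0]]
    - [0,[0.02,0,0],[0,0,0]]
    - [0,[0,0,0],[0,0,0]]

```text
clock: 19.65
eef_pos: [0.5459, -0.0949, 0.0556]
eef_rot: [0.616, 0.788, -0.001, 0.002]
force: [4.5, -10.6, -0.5]
grip_width: -0.0
finger_force: 5.6
```

Run:
```python
from h import *
p=np.load('p.npy')
for _ in range(6): st(p); r.get_image('wrist')
```

```text
t 19.65 tcp [  2.16 -28.35  55.57] turn [0.05 0.29 0.08] F stand x,y,z 1.83 -11.4 -0.51 w -0.0
t 19.7 tcp [  2.13 -28.33  55.55] turn [0.04 0.29 0.08] F stand x,y,z 0.79 -11.37 -1.03 w 0.0001
t 19.75 tcp [  2.13 -28.34  55.56] turn [0.04 0.29 0.08] F stand x,y,z 1.14 -10.74 -1.48 w -0.0004
t 19.8 tcp [  2.12 -28.33  55.54] turn [0.04 0.28 0.08] F stand x,y,z 1.51 -11.44 -0.45 w 0.0002
t 19.85 tcp [  2.14 -28.35  55.55] turn [0.04 0.29 0.08] F stand x,y,z 0.62 -10.85 -1.32 w -0.0003
t 19.9 tcp [  2.14 -28.37  55.56] turn [0.04 0.29 0.08] F stand x,y,z 0.18 -11.05 -0.98 w -0.0
```

Call:
move_arm:
  commands:
    - [0,[0.02,0.007,0],[0,0,0]]
    - [0,[0.02,0.007,0],[0,0,0]]
    - [0,[0.02,0.003,0],[0,0,0]]
    - [0,[0.02,0,0],[0,0,0]]
    - [0,[0,0,0],[0,0,0]]
    - [0,[0,0,0],[0,0,0]]

```text
clock: 20.7
eef_pos: [0.5458, -0.0929, 0.0556]
eef_rot: [0.616, 0.788, -0.002, 0.002]
force: [4.3, -12.0, -0.1]
grip_width: 0.0
finger_force: 6.1
```

Run:
```python
from h import *
p=np.load('p.npy')
for _ in range(6): st(p); r.get_image('wrist')
```

```text
t 20.7 tcp [  2.47 -26.43  55.55] turn [0.03 0.32 0.06] F stand x,y,z 1.33 -12.74 -0.07 w 0.0
t 20.75 tcp [  2.49 -26.46  55.56] turn [0.03 0.32 0.06] F stand x,y,z 0.54 -11.92 -1.07 w 0.0003
t 20.8 tcp [  2.45 -26.43  55.54] turn [0.02 0.32 0.06] F stand x,y,z 0.47 -12.24 -1.22 w 0.0
t 20.85 tcp [  2.48 -26.43  55.55] turn [0.03 0.32 0.06] F stand x,y,z -0.17 -12.19 0.06 w -0.0001
t 20.9 tcp [  2.52 -26.4   55.57] turn [0.03 0.32 0.06] F stand x,y,z -0.51 -11.28 -1.43 w -0.0001
t 20.95 tcp [  2.48 -26.45  55.56] turn [0.03 0.32 0.06] F stand x,y,z 1.21 -12.28 -0.26 w -0.0002
```

The mean is 12.1 N, so I'll hold it there.

Call:
move_arm:
  commands:
    - [0,[0,0,0],[0,0,0]]
    - [0,[0,0,0],[0,0,0]]
    - [0,[0,0,0],[0,0,0]]
    - [0,[0,0,0],[0,0,0]]
    - [0,[0,0,0],[0,0,0]]
    - [0,[0,0,0],[0,0,0]]
    - [0,[0,0,0],[0,0,0]]
    - [0,[0,0,0],[0,0,0]]

```text
clock: 22.0
eef_pos: [0.5458, -0.093, 0.0556]
eef_rot: [0.616, 0.788, -0.002, 0.002]
force: [3.2, -11.9, -0.2]
grip_width: 0.0002
finger_force: 6.1
```

Call:
move_arm:
  commands:
    - [0,[0,0,0],[0,0,0]]
    - [0,[0,0,0],[0,0,0]]
    - [0,[0,0,0],[0,0,0]]
    - [0,[0,0,0],[0,0,0]]

```text
clock: 22.5
eef_pos: [0.5458, -0.093, 0.0556]
eef_rot: [0.616, 0.788, -0.002, 0.002]
force: [2.4, -12.0, -1.5]
grip_width: -0.0002
finger_force: 6.1
```

Call:
move_arm:
  commands:
    - [0,[-0.02,0,0],[0,0,0]]
    - [0,[-0.03,-0.004,0],[0,0,0]]
    - [0,[-0.04,-0.005,0],[0,0,0]]
    - [0,[-0.05,-0.006,0],[0,0,0]]
    - [0,[-0.05,-0.006,0],[0,0,0]]
    - [0,[-0.05,-0.007,0],[0,0,0]]
    - [0,[-0.04,-0.006,0],[0,0,0]]
    - [0,[-0.04,-0.006,0],[0,0,0]]

```text
clock: 23.5
eef_pos: [0.5462, -0.1, 0.0554]
eef_rot: [0.616, 0.788, -0.001, 0.001]
force: [1.4, -6.3, 0.5]
grip_width: -0.0002
finger_force: 3.2
```

Run:
```python
from h import *
p=np.load('p.npy'); st(p)
```

```text
t 23.5 tcp [  1.16 -33.41  55.44] turn [-0.01  0.14  0.15] F stand x,y,z -0.19 -6.42 0.54 w -0.0002
```

Call:
move_arm:
  commands:
    - [0,[-0.035,-0.005,0],[0,0,0]]
    - [0,[-0.035,-0.005,0],[0,0,0]]
    - [0,[-0.03,-0.005,0],[0,0,0]]
    - [0,[-0.03,-0.005,0],[0,0,0]]
    - [0,[-0.03,-0.004,0],[0,0,0]]
    - [0,[-0.02,-0.003,0],[0,0,0]]
    - [0,[-0.02,-0.003,0],[0,0,0]]
    - [0,[-0.02,0,0],[0,0,0]]

```text
clock: 24.5
eef_pos: [0.5464, -0.1045, 0.0552]
eef_rot: [0.615, 0.789, -0.0, -0.0]
force: [-1.6, -4.5, 1.3]
grip_width: 0.0003
finger_force: 1.9
```

Call:
move_arm:
  commands:
    - [0,[-0.02,0,0],[0,0,0]]
    - [0,[-0.02,0,0],[0,0,0]]
    - [0,[-0.02,0,0],[0,0,0]]
    - [0,[-0.02,0,0],[0,0,0]]
    - [0,[-0.02,0,0],[0,0,0]]
    - [0,[-0.02,0,0],[0,0,0]]

```text
clock: 25.25
eef_pos: [0.5477, -0.1074, 0.0552]
eef_rot: [0.615, 0.789, 0.0, -0.0]
force: [-0.3, -0.0, 0.8]
grip_width: -0.0002
finger_force: 0.0
```

Run:
```python
from h import *
p=np.load('p.npy'); st(p)
```

```text
t 25.25 tcp [  0.87 -40.94  55.23] turn [ 0.03 -0.03  0.26] F stand x,y,z -0.32 0.06 0.79 w -0.0002
```

Call:
move_arm:
  commands:
    - [0,[-0.3,0,0],[0,0,0]]
    - [0,[-0.5,0,0],[0,0,0]]
    - [0,[0,0,-0.5],[0,0,0]]
    - [0,[0,0,-1],[0,0,0]]
    - [0,[0,0,-1],[0,0,0]]
    - [0,[0,0,-1],[0,0,0]]
    - [0,[0.8,0,-1],[0,0,0]]
    - [0,[1,0,-0.5],[0,0,0]]

```text
clock: 26.25
eef_pos: [0.5407, -0.0782, 0.2075]
eef_rot: [0.616, 0.788, 0.001, 0.001]
force: [0.2, 0.7, 0.1]
grip_width: 0.0003
finger_force: 0.0
```

Call:
move_arm:
  commands:
    - [0,[1,0,0],[0,0,0]]
    - [0,[1,0,0],[0,0,0]]
    - [0,[0.5,0,0],[0,0,0]]
    - [0,[0,0,0],[0,0,0]]
    - [0,[0,0,0],[0,0,0]]

```text
clock: 26.88
eef_pos: [0.5221, -0.0073, 0.2051]
eef_rot: [0.616, 0.788, -0.0, 0.0]
force: [0.2, -0.8, 0.3]
grip_width: -0.0
finger_force: 0.0
```

Run:
```python
from h import *
p=np.load('p.npy'); st(p)
im=r.get_image('wrist')[:,:,::-1]; c=r.camera_params('wrist'); np.save('w8.npy',c); cv2.imwrite('w8.png',im)
print(project(s2w([[85,-14.7,30],[85,-14.7+32,30],[0,-11.5,69],[125,-75,12],[125,160,12]],p),c)/.7)
cv2.imwrite('pics/w8.png',cv2.convertScaleAbs(cv2.resize(im,(800,600),interpolation=cv2.INTER_CUBIC),alpha=1.4))
```

```text
t 26.88 tcp [6.0000e-02 6.2430e+01 2.0506e+02] turn [-0.02  0.03  0.15] F stand x,y,z 0.06 -0.8 0.26 w -0.0
[[534.97664601 382.8389397 ]
 [538.63967857 335.04655665]
 [399.61243611 408.80601181]
 [580.36905181 450.90017746]
 [619.22832615  88.59493283]]
```

View pics/w8.png

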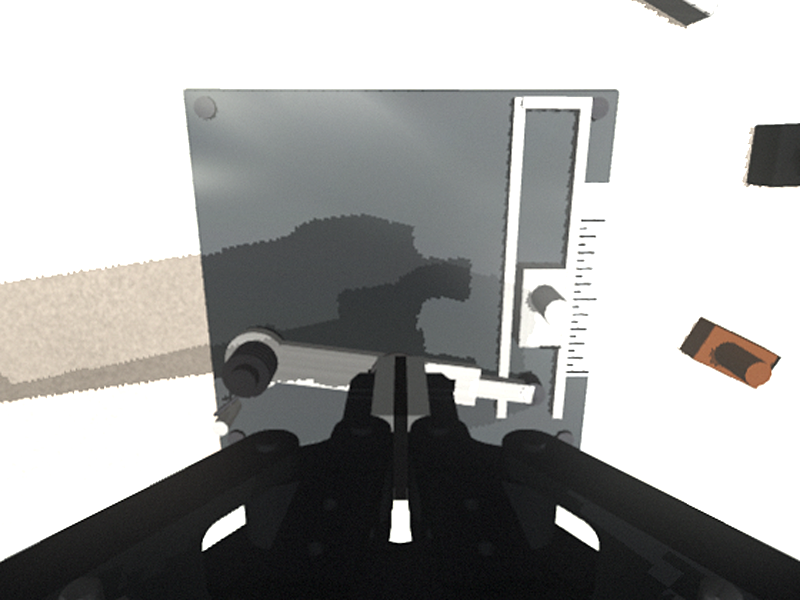

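The arm is back at rest, with its nose at about (530,390). The rider's face is at row 347, a reading of about 24 mm, which matches 12.5 mm of roller travel × 175/90. Everything else looks undisturbed and the gripper is clear, so I'm handing in.

```bash
python3 -c "
from plant import r
print(r.hand_in())"
```

```text
the job is handed in; nothing more can be done
None
```

The job is handed in: I zeroed the rider against the nose, held the roller at about 12 N for over a second, and eased the arm back to rest, leaving the rider reading about 24 mm; nothing else was seen to move.

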